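# Set a test block against the flip stop of a measuring board

## Robot

A 7-joint arm with a two-finger parallel gripper is mounted at the origin on the work surface. World frame = base frame: x ahead of the robot, y to its left, z up, the work surface at z = 0. Lengths are in m, angles in rad, forces in N, time in s.
With the tool pointing down it reaches from about 0.4 to 0.875 m from the base axis. Payload 6.5 kg.
Tool frame: the origin (TCP) lies midway between the tips of the shut fingers; the grasp point (between the pads) lies 19 mm behind it; z points along the fingers, x is the direction in which the jaws open and shut, and the axes are right-handed (so a half turn about z gives the same grasp; the last joint's range is limited). The gripper opens to 85 mm and grips with 20 to 120 N. Pads are 22 mm wide; open, the fingers measure 114 mm over their backs; the gripper's body (76 mm by 85 mm) begins 54 mm behind the grasp point. The pads swing forward as they close: fully open they stand 13 mm farther back than shut.
Start: joints at [1.164, 0.536, -0.004, 1.538, 0.003, 1.067, -0.071], TCP at [0.217, -0.613, 0.231] pointing down, gripper open.
Joint ranges: [-2.7, 2.7], [-0.37, 2.16], [-1.27, 1.26], [0.24, 2.4], [-1.31, 4.45], [0.19, 1.91], [-2.76, 2.76]. Speed limits (rad/s): [2.39, 2.39, 3.14, 3.14, 3.14, 3.14, 3.14].

## Interface

Orientations are given as a unit quaternion [x, y, z, w].
In Python, from rig import env, kin, status, optics gives the robot as it stands. The module is installed in compiled form; this text tells all that it offers. Calls block until the motion is done:
- env.move_pose(position, orientation): joint-space move of the TCP to a pose.
- env.movel(position, vel=0.15, orientation=None, force_limit=None): straight line of the TCP; orientation=None keeps the orientation; vel is the mean speed in m/s. With force_limit (N) it stops when the force on the tool has changed by that much, and returns True; else False.
- env.set_joints(angles): joint-space move.
- env.release() and env.close(grip_force=None): open the fingers fully, or close them until they stop; grip_force is the grip in N (None keeps the last).
- env.sleep(seconds).
- kin.inverse_kinematics(position, orientation): joint angles nearest the present ones, or None.
- status.read_state(): the state.
- optics.camera(name): name is "scene" or "top" or "wrist"; returns a dict with "pixels" (420x560x3 uint8, red, green, blue), "intrinsics" (3x3 intrinsics, pixels), "R" (3x3) and "t" (3): a world point X has camera coordinates R X + t. Camera axes: x right, y down, z forward; pixel columns grow to the right and rows downward; lengths in m; the calibration is good to about 2 mm. A picture is of the moment at which its call begins. There is no depth.
A pose or a line that the arm cannot do raises env.IKError and nothing moves.
- env.job_done(): hands the job in, once; it reports no verdict.
The state is a dict: "clock": time; "joint_pos": joint angles; "joint_vel": joint speeds; "effort": joint torques, N m; "position": TCP position; "ee_rot": TCP orientation; "ft_force": force on the tool from outside, world axes, zero at the start; "torque": the same for the moment, N m; "finger_gap": finger opening in m.
Only numpy, scipy, OpenCV 4.12 (cv2) and the standard library are available. Lean on these libraries where they do the work, as an engineer would, in place of code of your own. Each camera call takes 0.05 s, during which the arm holds its last target. There are 200 camera calls.

## Task

On the measuring board, swing the green flip stop all the way down until it is fully home across the path, then slide the blue block along the board, without lifting it, so that it lies flush along the fence with its end pressing the green stop's white sprung nose in. Push gently enough that the stop's slide is not shoved off its setting; leave the red stop up and the other things where they are, and let go of the block with the nose still pressed in by it.

Things in the scene. Friction and masses are not known exactly. Their poses are not given: they have to be found in the camera images.
- board: Fixed grey measuring board, 280 mm (x) by 620 mm (y), 12 mm thick; origin under its centre, on the table. An aluminium fence 600 mm long stands on it along the board's y: its face towards the robot is at board x = +70 mm, it is 20 mm thick, its top 30 mm above the board's top. The block slides on the clear strip before the fence. Both stops have the board's yaw.
- block_center (a point): Centre of the loose blue aluminium block, 65 mm (own x) by 120 mm (own y) by 25 mm high, about 0.5 kg (friction and mass vary). It starts on the board before the fence, to the +y side of both stops, turned up to 0.3 rad from the board. Seated, its long side lies along the fence, its centre at board x = 37.5 mm, and its end that looks to board -y presses the nose.
- green_stop: Green flip stop: a fixed black foot (34 by 90 by 30 mm) behind the fence, carrying a slide, the flag and the nose. Origin on the board's top, 50 mm under the hinge axis and 30 mm behind the fence face (board x = +100 mm). The green and red stops stand in either order along the fence, 115 to 165 mm apart.
- green_slide (a joint): Position of the green stop's slide along board +y in m, 0 at the start = its setting. It holds by friction only and gives way at about 14 N; it must stay within 5 mm of 0.
- green_flag (a joint): Angle of the green flag in rad: 0 = fully home, down across the path, solid there; grows as it swings up and back over the fence; starts raised at 2.0 to 2.45 (2.6 at most). A stiff hinge: it stays wherever it is left, and takes about 1.5 N at the bar to move.
- green_hinge (a point): Point on the green flag's hinge axis (axis along board y), in the flag's middle plane, 50 mm above the board's top.
- green_blade (a point): Middle of the flag's blade (8 mm thick, 42 by 42 mm; across the path when down), on the axis of the stop screw that stands out of it to board +y, with a white sprung nose 16 mm across. How far is not measured: its tip lies 25 to 43 mm from this point; find it by touch or sight. The nose goes in 6 mm under a light spring (0.7 to 1.3 N, less than the block's friction), then it is solid.
- green_bar (a point): Middle of the green flag's cross bar, a round bar 12 mm across and 40 mm long along board y at the flag's free end, 80 mm from the hinge (when down: 80 mm before it and 6 mm above the hinge's height). Push it from behind, then press it down from above.
- red_stop: Red flip stop, the same as the green one; origin likewise on the board's top 50 mm under its hinge. Not used; the block can pass under it while it is raised.
- red_flag (a joint): Angle of the red flag in rad, as for the green one; starts at 2.0 to 2.45 and is to be left up.
- prism: Bystander: loose green glass bar 22 by 75 by 22 mm lying on the board near its front edge; origin under its centre.
- dish: Bystander: shallow glass dish 90 mm across, 16 mm high, on the table to the left; origin under its centre.
- weights: Bystander: brass knobbed weight, 40 mm across, 52 mm high, on the table to the right; origin under its centre.
- beaker: Bystander: glass beaker 72 mm across, 95 mm high, beyond the board; origin under its centre.
- dropper: Bystander: small amber dropper bottle 28 mm across, 75 mm high, beyond the board; origin under its centre.
- cylinder: Bystander: glass measuring cylinder, foot 66 mm across, 200 mm high, on the table to the right; origin under its centre.
Things that resemble listed ones, but are neither listed nor needed, are in the scene too. Of the things like the part that bears block_center, leave any that is orange or yellow; of the rest the smaller one is meant.

How it is judged:
On the way, in this order (a step that is already met when the one before it is completed fails the run):
1. the green stop is swung down fully home, the block not yet touching it (value of joint green_flag below 0.06 rad and contact force between block and green_stop below 0.05 N), for 0.2 s.
2. the block presses the stop's nose (contact force between block and green_stop above 0.4 N and value of joint green_flag below 0.06 rad), for 0.2 s.
At the end, for the whole second after the job is handed in: The green flag is down within 0.06 rad of home and its slide within 5 mm of its setting; the block lies flat on the board and at rest, within 2.5 mm of the fence and 0.03 rad of parallel to it, pressing the stop's sprung nose with more than 0.4 N by itself; the red flag is still up (above 1.7 rad) (all of step 2 and value of joint red_flag above 1.7 rad and value of joint green_slide between -0.005 and 0.005 m and x of block_center in the frame of board above 0.035 m and angle between the x axis of block_center and the x axis of board, either way round below 0.03 rad and angle between block_center's own z axis and vertical below 0.03 rad and z of block_center in the frame of board below 0.028 m and linear speed of block below 0.005 m/s); the robot touches nothing.
It fails at once if the green stop's slide is shoved more than 5 mm off its setting (value of joint green_slide above 0.005 m or value of joint green_slide below -0.005 m).
It fails at once if the block is lifted more than 12 mm off the board (z of block_center in the frame of board above 0.037 m).
It fails at once if the red flag is swung down (value of joint red_flag below 1.7 rad).
It fails at once if a bystander is pushed more than 20 mm (distance of any of prism, dish, weights, beaker, dropper, cylinder from where it was at the start of the episode above 0.02 m).
It also fails if it takes over 72 s, if anything falls off the work surface, if the arm or the gripper's body presses on something with over 40 N, if the wrist force passes 120 N, or if a joint passes its speed limit or range.

## Working session

There is one attempt and no reset: what is moved stays moved. The work goes in short steps, each a Python script; the robot and the scene stay as the last script left them, time stands still between calls to the robot, and variables do not carry over. Pictures are saved under pics/ and viewed, about 8 in all and at most 12, crops included, and the job is handed in when it is done.

```bash
mkdir -p pics; python3 - <<'E'
from rig import env,kin,status,optics
import cv2,numpy as np
for n in ["scene","top"]:
    c=optics.camera(n); p=c["pixels"]; cv2.imwrite(f"pics/{n}0.png",cv2.resize(p[:,:,::-1],(800,600)))
    np.savez(f"pics/{n}0.npz",**c)
    print(n,c["intrinsics"].tolist(),np.round(c["R"],3).tolist(),c["t"],-c["R"].T@c["t"])
s=status.read_state();print(s["clock"],s["position"],s["ee_rot"],s["finger_gap"])
E
```

```text
scene [[506.10180112450695, 0.0, 283.2178002681498], [0.0, 506.10180112450695, 206.99429824925718], [0.0, 0.0, 1.0]] [[0.745, 0.668, 0.006], [0.448, -0.493, -0.746], [-0.495, 0.558, -0.666]] [-0.38801308 -0.15220192  1.60427254] [ 1.15072645 -0.71098785  0.95798479]
top [[415.9731595741614, 0.0, 274.2179185815801], [0.0, 415.9731595741614, 207.92659147651864], [0.0, 0.0, 1.0]] [[-0.024, -1.0, -0.018], [-0.984, 0.026, -0.175], [0.175, 0.014, -0.984]] [0.06706333 0.46897949 1.31354376] [0.23317746 0.03614836 1.37628414]
0.1 [ 0.21706522 -0.61208133  0.23049931] [ 8.16790346e-01 -5.76934071e-01 -6.64659178e-04 -4.07152598e-04] 0.08547270273770315
```

View pics/scene0.png

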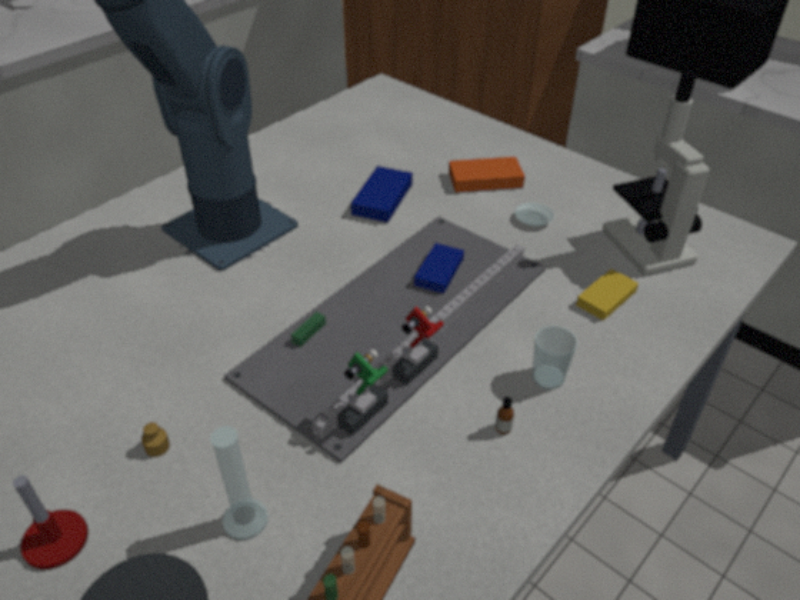

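View pics/top0.png

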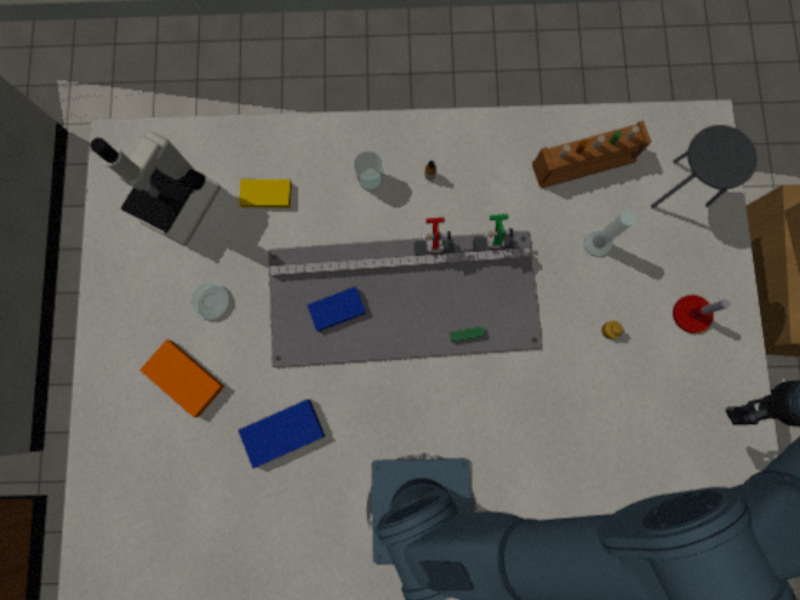

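Top view (800x600 px): the blue candidates are the small block on the board at (337,309) and a larger one on the table at (282,433). Orange at (181,379) and yellow at (265,193) are to be left alone. By the description I want the small one on the board. The flags are green at (499,228) and red at (436,232), with red between the block and green. The prism at (467,335) is also green but lies on the board near its front edge.

```bash
cat > h.py <<'E'
import cv2,numpy as np
def ray(c,uv,z):
    K,R,t=c["intrinsics"],c["R"],c["t"]; C=-R.T@t
    d=R.T@np.linalg.inv(K)@np.array([uv[0],uv[1],1.]); return C+d*(z-C[2])/d[2]
def tri(obs): # [(cam,uv)]
    A=np.zeros((3,3));b=np.zeros(3);L=[]
    for c,uv in obs:
        K,R,t=c["intrinsics"],c["R"],c["t"];C=-R.T@t
        d=R.T@np.linalg.inv(K)@np.array([uv[0],uv[1],1.]);d/=np.linalg.norm(d)
        P=np.eye(3)-np.outer(d,d);A+=P;b+=P@C;L.append((P,C))
    X=np.linalg.solve(A,b);return X,[np.linalg.norm(P@(X-C)) for P,C in L]
def rectify(c,z,x0,x1,y0,y1,s=2000): # px (col=(y1-y)*s,row=(x1-x)*s)
    K,R,t=c["intrinsics"],c["R"],c["t"]
    H=K@np.column_stack([R[:,0],R[:,1],R[:,2]*z+t])
    M=np.array([[0,-1/s,x1],[-1/s,0,y1],[0,0,1]])
    return cv2.warpPerspective(c["pixels"],H@M,(int((y1-y0)*s),int((x1-x0)*s)),flags=cv2.INTER_LINEAR|cv2.WARP_INVERSE_MAP)
def hsv(c): return cv2.cvtColor(c["pixels"],cv2.COLOR_RGB2HSV)
E
python3 - <<'E'
from h import *
T=dict(np.load("pics/top0.npz"));S=dict(np.load("pics/scene0.npz"))
a=cv2.resize(T["pixels"][140:235,185:385],(800,380),interpolation=cv2.INTER_CUBIC)
b=cv2.resize(S["pixels"][200:310,200:320],(360,330),interpolation=cv2.INTER_CUBIC)[:220*3//2]
b=cv2.resize(S["pixels"][165:310,205:340],(205*1,220),interpolation=cv2.INTER_CUBIC)
b=cv2.resize(S["pixels"][205:265,225:325],(366,220),interpolation=cv2.INTER_CUBIC)
b=np.hstack([b,cv2.resize(S["pixels"][165:225,255:375],(434,220),interpolation=cv2.INTER_CUBIC)])
cv2.imwrite("pics/crop1.png",np.vstack([a,b])[:,:,::-1])
# board
r=rectify(T,0.012,0.2,0.8,-0.45,0.45,1000)
g=cv2.cvtColor(r,cv2.COLOR_RGB2HSV)
m=((g[:,:,2]<125)).astype(np.uint8)*255
m=cv2.morphologyEx(m,cv2.MORPH_CLOSE,np.ones((9,9)));m=cv2.morphologyEx(m,cv2.MORPH_OPEN,np.ones((25,25)))
cs,_=cv2.findContours(m,cv2.RETR_EXTERNAL,cv2.CHAIN_APPROX_NONE)
for c in sorted(cs,key=cv2.contourArea)[-2:]:
    R=cv2.minAreaRect(c); print("rect",0.8-R[0][1]/1000,0.45-R[0][0]/1000,R[1],R[2])
    print([(round(.8-q[1]/1000,3),round(.45-q[0]/1000,3)) for q in cv2.boxPoints(R)], g[300,300:600:60,2])
for z in(.012,.037):
    r=rectify(T,z,0.2,0.8,-0.45,0.45,2000);g=cv2.cvtColor(r,cv2.COLOR_RGB2HSV)
    m=cv2.inRange(g,(105,140,40),(130,255,255));cs,_=cv2.findContours(m,0,1)
    for c in cs:
        if cv2.contourArea(c)>2000:
            R=cv2.minAreaRect(c);print("blue",z,.8-R[0][1]/2000,.45-R[0][0]/2000,R[1],R[2])
for n,C in(("T",T),("S",S)):
    h=hsv(C)
    for nm,lo,hi in(("green",(45,90,40),(85,255,255)),("red",(0,150,60),(6,255,255)),("blue",(105,140,40),(130,255,255))):
        cs,_=cv2.findContours(cv2.inRange(h,lo,hi),0,1)
        for c in cs:
            if cv2.contourArea(c)>15: print(n,nm,cv2.contourArea(c),cv2.boundingRect(c),np.round(cv2.minAreaRect(c)[0],1))
E
```

```text
rect 0.753 -0.3685 (94.0, 161.0) 90.0
[(np.float32(0.8), np.float32(-0.288)), (np.float32(0.8), np.float32(-0.449)), (np.float32(0.706), np.float32(-0.449)), (np.float32(0.706), np.float32(-0.288))] [96 81 85 83 87]
rect 0.523200927734375 0.08198458862304686 (743.6106567382812, 420.8922119140625) 1.0169780254364014
[(np.float32(0.319), np.float32(0.457)), (np.float32(0.74), np.float32(0.45)), (np.float32(0.727), np.float32(-0.293)), (np.float32(0.306), np.float32(-0.286))] [96 81 85 83 87]
blue 0.012 0.22275 0.2965 (89.0, 262.0) 90.0
blue 0.012 0.4523518676757813 0.18597439575195313 (137.96632385253906, 245.1660919189453) 70.4210433959961
blue 0.037 0.22250000000000003 0.2925 (88.0, 262.0) 90.0
blue 0.037 0.4484101257324219 0.18328314208984375 (135.62908935546875, 240.8013916015625) 70.1678695678711
T green 125.0 (315, 229, 24, 10) [326.8 233.5]
T green 86.0 (343, 150, 13, 22) [349.9 160.5]
T green 15.5 (427, 92, 8, 8) [430.   95.5]
T red 478.5 (471, 207, 28, 26) [484.5 219.5]
T red 50.5 (299, 153, 12, 22) [304.5 163.5]
T blue 1457.0 (167, 280, 60, 47) [196.2 303.1]
T blue 673.0 (216, 201, 40, 31) [235.1 215.9]
S green 90.5 (226, 402, 10, 18) [230.9 410.6]
S green 232.5 (245, 247, 26, 29) [253.3 259.2]
S green 189.5 (205, 220, 22, 21) [215.5 229.9]
S red 987.0 (15, 358, 46, 39) [ 37.7 377.8]
S red 103.5 (287, 216, 23, 26) [293.8 230.7]
S blue 672.0 (290, 171, 34, 34) [306.6 186.8]
S blue 927.5 (246, 118, 42, 37) [266.6 135.1]
```

View pics/crop1.png

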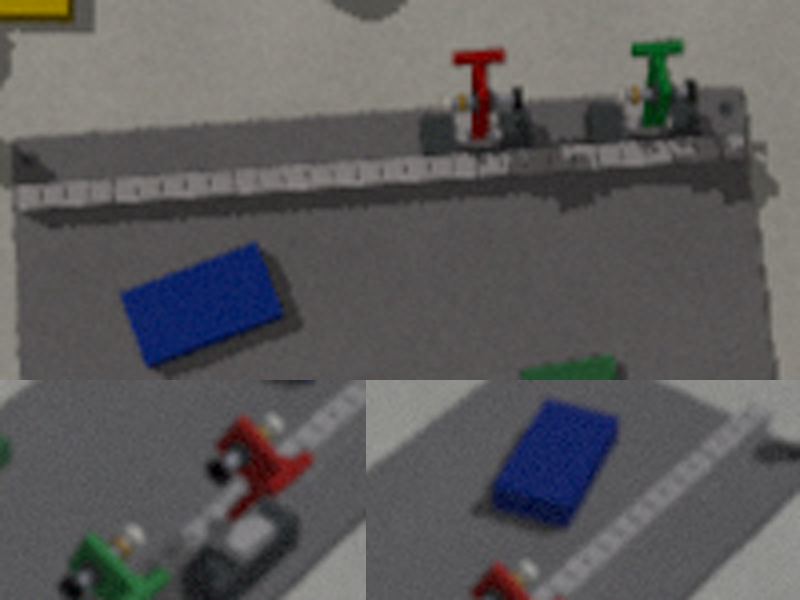

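The crop confirms the small blue block. Red and green flags are both raised, with their bars at crop (479,56) and (658,47). Next I compute the coarse board and bar poses and take close wrist views.

```bash
python3 - <<'E'
from h import *
from rig import env,kin,status,optics
from scipy.spatial.transform import Rotation as Ro
T=dict(np.load("pics/top0.npz"));S=dict(np.load("pics/scene0.npz"))
k=0.7
P=[ray(T,(u*k,v*k),.012)[:2] for u,v in((274,366),(541,349),(530,233),(270,247))]
print(np.round(P,4),np.mean(P,0),np.linalg.norm(P[0]-P[1]),np.linalg.norm(P[1]-P[2]),np.arctan2(*(P[0]-P[1])[::1]))
print("green bar",tri([(T,(349.5,151.75)),(S,(258.5,266))]))
print("red bar",tri([(T,(304.75,154)),(S,(299.3,233.1))]))
print("block top corner-ish",tri([(T,(235.1,215.9)),(S,(306.6,186.8))]))
yaw=0.06
q=(Ro.from_euler('z',yaw)*Ro.from_quat([1,0,0,0])).as_quat()
env.move_pose([0.50,-0.02,0.36],q)
c=optics.camera("wrist");np.savez("pics/w1.npz",**c);cv2.imwrite("pics/w1.png",cv2.resize(c["pixels"],(800,600))[:,:,::-1])
print(-c["R"].T@c["t"],np.round(c["R"],2).tolist(),c["intrinsics"][0,0])
s=status.read_state();print(s["clock"],s["position"],s["ft_force"],s["joint_pos"])
E
```

```text
[[ 0.3225  0.3294]
 [ 0.3461 -0.2826]
 [ 0.6209 -0.2752]
 [ 0.6044  0.3421]] [0.47347842 0.02839438] 0.6124910932225275 0.2749779596585682 -0.038428136271085406
green bar (array([ 0.62413539, -0.18917107,  0.1241035 ]), [np.float64(0.0053083805178568925), np.float64(0.005308380517856854)])
red bar (array([ 0.6217463 , -0.04929449,  0.12127683]), [np.float64(0.00507729803673327), np.float64(0.005077298036733308)])
block top corner-ish (array([0.44942315, 0.18385761, 0.02346253]), [np.float64(0.001652944678222433), np.float64(0.0016529446782225046)])
[0.49463273 0.05317808 0.50258209] [[1.0, 0.06, 0.0], [0.05, -0.95, 0.29], [0.02, -0.29, -0.96]] 289.39509550003686
2.5333 [ 0.50003253 -0.02113481  0.35972124] [0.21501119 0.53861977 0.45893481] [ 0.50376588  0.21268725 -0.64229728  1.73047218  0.13397513  1.24314792
 -0.11317817]
```

View pics/w1.png

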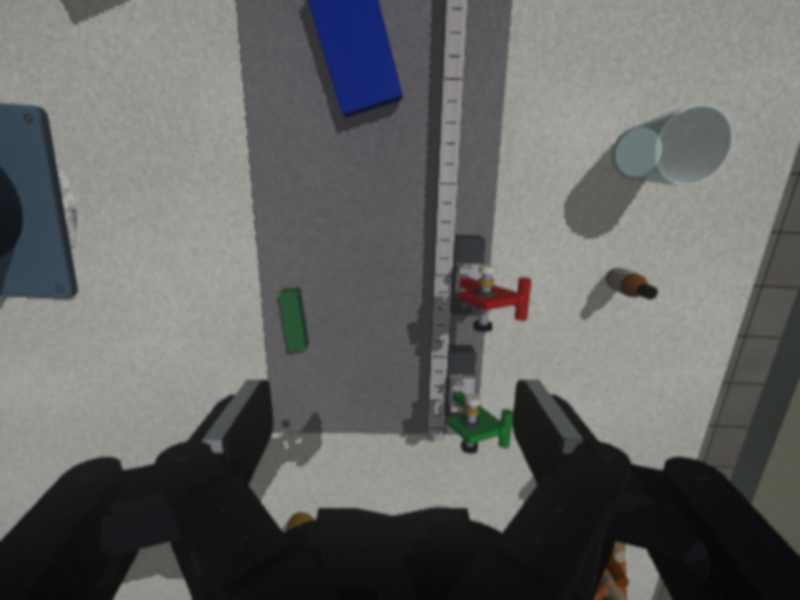

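The wrist view shows the green bar at (506,427), the red bar at (524,299), the fence front top edge running from about (447,10) to (429,430), and the block end at (372,105).

```bash
python3 - <<'E'
from h import *
T=dict(np.load("pics/top0.npz"));S=dict(np.load("pics/scene0.npz"));W=dict(np.load("pics/w1.npz"))
k=.7
for n,o in(("green bar",[(T,(349.5,151.75)),(W,(506*k,427*k)),(S,(258.5,266))]),("red bar",[(T,(304.75,154)),(W,(524*k,299*k)),(S,(299.3,233.1))])):
    print(n,tri(o),"TW",tri(o[:2]),"WS",tri(o[1:]))
g=cv2.cvtColor(W["pixels"],cv2.COLOR_RGB2GRAY).astype(float)
F=[];L=[]
for v in range(5,230,6):
    row=cv2.GaussianBlur(g[v-1:v+2],(3,3),0)[1]
    a,b=int(285),int(330); d=np.diff(row[a:b]); i=np.argmax(d); F.append(ray(W,(a+i+.5,v),.042)[:2])
    a,b=150,205; d=np.diff(row[a:b]); i=np.argmin(d); L.append(ray(W,(a+i+.5,v),.012)[:2])
for n,p in(("fence",F),("front",L)):
    p=np.array(p);
    for _ in range(4):
        f=np.polyfit(p[:,1],p[:,0],1);r=p[:,0]-np.polyval(f,p[:,1]);p=p[abs(r)<max(2*r.std(),.0008)]
    print(n,"x=%.4f %+.4f*y"%(f[1],f[0]),len(p),r.std())
print("end edge",[ray(W,(u*k,432.5*k),.012) for u in(300,400)])
h=hsv(W);m=cv2.inRange(h,(105,140,40),(130,255,255))
for z in(.037,):
    r=rectify(W,z,.3,.7,-.05,.3,2000);gg=cv2.cvtColor(r,cv2.COLOR_RGB2HSV);m=cv2.inRange(gg,(105,140,60),(130,255,255));c=max(cv2.findContours(m,0,1)[0],key=cv2.contourArea);R=cv2.minAreaRect(c);print(.7-R[0][1]/2000,.3-R[0][0]/2000,R[1],R[2],[(round(.7-q[1]/2000,4),round(.3-q[0]/2000,4)) for q in cv2.boxPoints(R)])
E
```

```text
green bar (array([ 0.62559925, -0.18895229,  0.12476421]), [np.float64(0.0043062629787808575), np.float64(0.002654241338527973), np.float64(0.006467989692069997)]) TW (array([ 0.62552592, -0.18384463,  0.13160185]), [np.float64(0.0002261837602957696), np.float64(0.00022618376029566895)]) WS (array([ 0.62500333, -0.19136926,  0.12457619]), [np.float64(0.004382520906797029), np.float64(0.004382520906796745)])
red bar (array([ 0.6234985 , -0.04937324,  0.12274968]), [np.float64(0.0040919572363990984), np.float64(0.0031477506680357326), np.float64(0.00640830929600106)]) TW (array([ 0.62028956, -0.04434666,  0.13942559]), [np.float64(0.0005952207061065425), np.float64(0.0005952207061064837)]) WS (array([ 0.62316277, -0.05170234,  0.12306171]), [np.float64(0.004559461075907747), np.float64(0.004559461075907847)])
fence x=0.5464 -0.0450*y 37 0.0004436934713299348
front x=0.3358 -0.0454*y 34 0.0004686280768816322
end edge [array([ 0.3874107, -0.2848402,  0.012    ]), array([ 0.52420626, -0.27710323,  0.012     ])]
0.4523581848144531 0.17380514526367186 (128.4761962890625, 211.1817169189453) 70.42687225341797 [(np.float32(0.4649), np.float32(0.2343)), (np.float32(0.5003), np.float32(0.1348)), (np.float32(0.4398), np.float32(0.1133)), (np.float32(0.4044), np.float32(0.2128))]
```

Board frame: yaw 0.045, fence face at n·p = 0.546. Fence to front edge measures 210.4 mm against 210 expected. The green bar is at about (0.626, -0.186, 0.130), which fits θ of about 2.05, and the stops are 139 mm apart. Now I swing the green flag down.

```bash
cat >> h.py <<'E'
from rig import env,kin,status,optics
from scipy.spatial.transform import Rotation as Ro
A=0.045;N=np.array([np.cos(A),np.sin(A)]);TT=np.array([-np.sin(A),np.cos(A)])
def W(bx,T,z): return [*(N*(bx+.4759)+TT*T),z]
def inv(p): return np.round([N@p[:2]-.4759,TT@p[:2],p[2]],4)
def Q(yaw=A): return (Ro.from_euler('z',yaw)*Ro.from_quat([1,0,0,0])).as_quat()
def st(m=""):
    s=status.read_state();print(m,round(s["clock"],2),inv(s["position"]),"f",np.round(s["ft_force"],1),"gap",round(s["finger_gap"],4))
def snap(n,name):
    c=optics.camera(name);np.savez(f"pics/{n}.npz",**c);cv2.imwrite(f"pics/{n}.png",cv2.resize(c["pixels"],(800,600))[:,:,::-1]);return c
E
python3 - <<'E'
from h import *
G=-.214
env.close(20)
env.move_pose(W(.185,G,.22),Q());st()
env.movel(W(.185,G,.12),vel=.15);st()
print(env.movel(W(.085,G,.122),vel=.08,force_limit=15));st("pushed")
env.movel(W(.095,G,.19),vel=.15)
def bar(th): return .1-.08*np.cos(th)+.006*np.sin(th), .062+.08*np.sin(th)+.006*np.cos(th)
for th in(1.05,.8,.6,.4,.2,.08):
    b,z=bar(th);r=env.movel(W(b+.002,G,z+.006+.002),vel=.08,force_limit=18)
    st(f"{th} {r}")
    if r:break
snap("t2","top")
E
```

```text
4.37 [ 0.1854 -0.2125  0.2213] f [-0.5 -0.2  0.1] gap 0.0001
 5.18 [ 0.1859 -0.2139  0.1214] f [-0.6  0.2  0. ] gap 0.0001
False
pushed 6.58 [ 0.085  -0.2139  0.1219] f [ 0.2 -1.6 -0.4] gap -0.0
1.05 False 8.03 [ 0.068  -0.214   0.1428] f [-0.2 -0.2 -0.5] gap 0.0
0.8 False 8.43 [ 0.0508 -0.2141  0.1319] f [-0.1 -0.1  0.2] gap 0.0001
0.6 False 8.78 [ 0.0397 -0.214   0.1201] f [ 0.8 -0.7  0.2] gap 0.0002
0.4 False 9.13 [ 0.0309 -0.2139  0.1066] f [ 0.8  0.1 -0.1] gap -0.0001
0.2 False 9.48 [ 0.0246 -0.2139  0.0914] f [0.8 0.3 1.1] gap -0.0001
0.08 False 9.75 [ 0.0225 -0.2139  0.082 ] f [ 0.8  0.3 -0.8] gap -0.0001
```

```bash
python3 - <<'E'
from h import *
G=-.214
print(env.movel(W(.022,G,.064),vel=.02,force_limit=12));st("pressed")
env.sleep(.2);st()
env.movel(W(.022,G,.11),vel=.15)
env.move_pose(W(-.03,.02,.33),Q());st()
snap("w3","wrist")
E
```

```text
True
pressed 10.37 [ 0.0222 -0.2142  0.0734] f [-2.   0.1 11.8] gap 0.0001
 10.57 [ 0.0221 -0.2141  0.0735] f [-2.8 -0.1  9.9] gap -0.0003
 12.2 [-0.0301  0.0186  0.329 ] f [-0.2 -0.7 -0.5] gap 0.0004
```

View pics/w3.png

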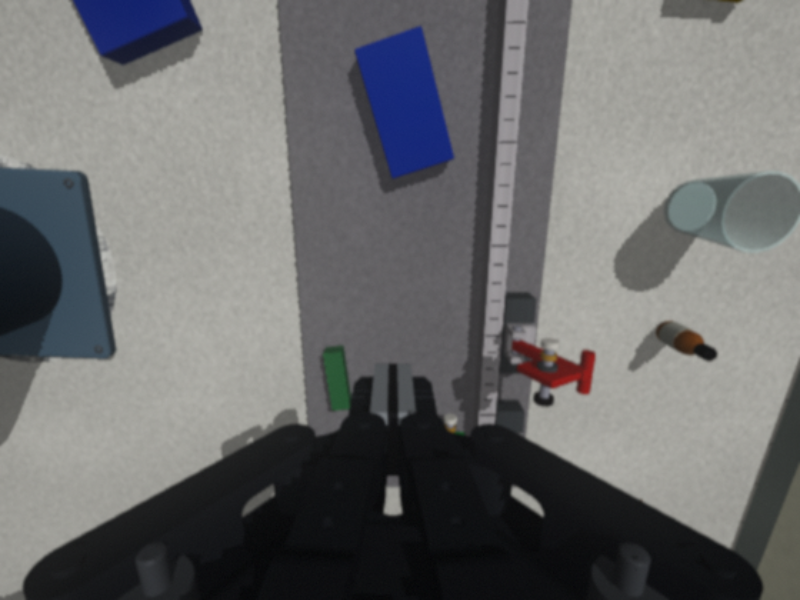

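The white nose of the lowered green stop is visible at (451,423), red is still up at (585,372), and the block is fully in view at (404,102). The press stopped at tip z 0.0735, against 0.074 expected for the bar top at home.

```bash
python3 - <<'E'
from h import *
c=dict(np.load("pics/w3.npz"))
for z in(.012,.037):
    r=rectify(c,z,.3,.6,.0,.35,2000);g=cv2.cvtColor(r,cv2.COLOR_RGB2HSV);m=cv2.inRange(g,(105,140,60),(130,255,255));k=max(cv2.findContours(m,0,1)[0],key=cv2.contourArea);R=cv2.minAreaRect(k);p=(.6-R[0][1]/2000,.35-R[0][0]/2000,z);print(p,inv(np.array(p)),np.array(R[1])/2,R[2])
for z in(.03,.045): print("nose",inv(ray(c,(451*.7,422*.7),z)))
h=hsv(c);m=cv2.inRange(h[285:305,300:335],(0,0,120),(30,90,255));print((m>0).astype(int))
t=dict(np.load("pics/t2.npz"))
E
```

```text
(0.4501710205078125, 0.18499481201171872, 0.012) [-0.0179  0.1646  0.012 ] [ 67.83026123 125.90858459] 70.52970123291016
(0.4496302490234375, 0.18109677124023435, 0.037) [-0.0186  0.1607  0.037 ] [ 64.17684174 119.05943298] 70.484130859375
nose [ 0.0398 -0.1906  0.03  ]
nose [ 0.0374 -0.181   0.045 ]
[[0 0 0 0 0 0 0 0 0 0 0 0 0 0 0 0 0 0 0 0 0 0 0 0 0 0 0 0 0 0 0 0 0 0 0]
 [0 0 0 0 0 0 0 0 0 0 0 0 0 0 0 0 0 0 0 0 0 0 0 0 0 0 0 0 0 0 0 0 0 0 0]
 [0 0 0 0 0 0 0 0 0 0 0 0 0 0 0 0 0 0 0 0 0 0 0 0 0 0 0 0 0 0 0 0 0 0 0]
 [0 0 0 0 0 0 0 0 0 0 0 0 0 0 0 0 0 0 0 0 0 0 0 0 0 0 0 0 0 0 0 0 0 0 0]
 [0 0 0 0 0 0 0 0 0 0 0 0 0 0 0 0 0 0 0 0 0 0 0 0 0 0 0 0 0 0 0 0 0 0 0]
 [0 0 0 0 0 0 0 0 0 0 0 0 0 0 0 0 0 0 0 0 0 0 0 0 0 0 0 0 0 0 0 0 0 0 0]
 [0 0 0 0 0 0 0 0 0 0 0 0 0 1 1 1 1 1 1 0 0 0 0 0 0 0 0 0 0 0 0 0 0 0 0]
 [0 0 0 0 0 0 0 0 0 0 0 0 1 1 1 1 1 1 1 1 0 0 0 0 0 0 0 0 0 0 0 0 0 0 0]
 [0 0 0 0 0 0 0 0 0 0 0 0 1 1 1 1 1 1 1 1 0 0 0 0 0 0 0 0 0 0 0 0 0 0 0]
 [0 0 0 0 0 0 0 0 0 0 0 0 1 1 1 1 1 1 1 1 0 0 0 0 0 0 0 0 0 0 0 0 0 0 0]
 [0 0 0 0 0 0 0 0 0 0 0 0 1 1 1 1 1 1 1 1 0 0 0 0 0 0 0 0 0 0 0 0 0 0 0]
 [0 0 0 0 0 0 0 0 0 0 0 0 0 1 1 1 1 1 1 0 0 0 0 0 0 0 0 0 0 0 0 0 0 0 0]
 [0 0 0 0 0 0 0 0 0 0 0 0 0 0 0 0 1 1 0 0 0 0 0 0 0 0 0 0 0 0 0 0 0 0 0]
 [0 0 0 0 0 0 0 0 0 0 0 0 0 0 0 0 0 0 0 0 0 0 0 0 0 0 0 0 0 0 0 0 0 0 0]
 [0 0 0 0 0 0 0 0 0 0 0 0 0 0 0 0 0 0 0 0 0 0 0 0 0 0 0 0 0 0 0 0 0 0 0]
 [0 0 0 0 0 0 0 0 0 0 0 0 0 0 0 0 0 0 0 0 0 0 0 0 0 0 0 0 0 0 0 0 0 0 0]
 [0 0 0 0 0 0 0 0 0 0 0 0 0 0 0 0 0 0 0 0 0 0 0 0 0 0 0 0 0 0 0 0 0 0 0]
 [0 0 0 0 0 0 0 0 0 0 0 0 0 0 0 0 0 0 0 0 0 0 0 0 0 0 0 0 0 0 0 0 0 0 0]
 [0 0 0 0 0 0 0 0 0 0 0 0 0 0 0 0 0 0 0 0 0 0 0 0 0 0 0 0 0 0 0 0 0 0 0]
 [0 0 0 0 0 0 0 0 0 0 0 0 0 0 0 0 0 0 0 0 0 0 0 0 0 0 0 0 0 0 0 0 0 0 0]]
```

```bash
python3 - <<'E'
from h import *
env.release()
b=[.4497,.1811];Qb=Q(.3407)
env.move_pose([*b,.12],Qb)
print(env.movel([*b,.014],vel=.12,force_limit=10));st("down")
env.close(20);st("closed")
z=status.read_state()["position"][2]
env.movel(W(.004,.10,z),vel=.08,orientation=Q());st()
env.movel(W(.004,-.085,z),vel=.12);st()
env.release();st("open")
print(env.movel(W(.004,-.085,.16),vel=.15))
snap("t4","top")
env.move_pose(W(-.03,.05,.33),Q());snap("w4","wrist");st()
E
```

```text
False
down 15.06 [-0.018   0.1609  0.0146] f [ 0.5  0.  -0. ] gap 0.0856
closed 15.38 [-0.0175  0.161   0.0148] f [ 0.5 -0.6  6.4] gap 0.0641
 16.33 [0.0044 0.0991 0.0149] f [ 1.  -1.4  1.9] gap 0.0643
 18.02 [ 0.0037 -0.0844  0.0149] f [-0.9  4.2  3.8] gap 0.0648
open 18.38 [ 0.0036 -0.0857  0.0146] f [ 0.1 -0.1  1. ] gap 0.0856
False
 20.48 [-0.0303  0.0482  0.3285] f [ 0.7 -0.  -0.8] gap 0.0853
```

View pics/w4.png

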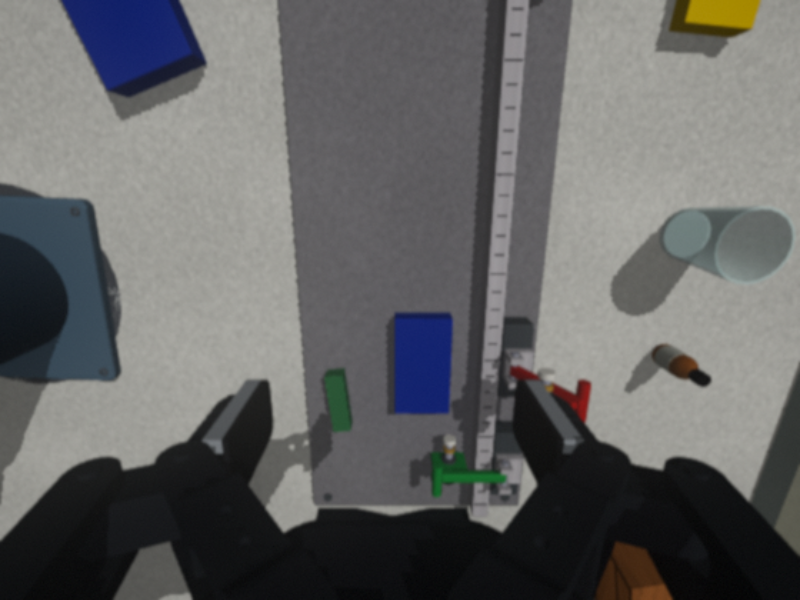

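The block is parallel at (423,363), with the nose at (449,440) about 30 px beyond its end, the green flag down and red up. Now I push it sideways to the fence.

```bash
python3 - <<'E'
from h import *
c=dict(np.load("pics/w4.npz"))
r=rectify(c,.037,.3,.6,-.25,.1,2000);g=cv2.cvtColor(r,cv2.COLOR_RGB2HSV);m=cv2.inRange(g,(105,140,60),(130,255,255));k=max(cv2.findContours(m,0,1)[0],key=cv2.contourArea);R=cv2.minAreaRect(k);p=(.6-R[0][1]/2000,.1-R[0][0]/2000,.037);b=inv(np.array(p));print(b,np.array(R[1])/2,R[2])
T=b[1]+.002 
env.close(20)
env.move_pose(W(b[0]-.055,T,.14),Q())
print(env.movel(W(b[0]-.055,T,.020),vel=.12,force_limit=10));st("down")
print(env.movel(W(-.025,T,.020),vel=.04,force_limit=8));st("near")
print(env.movel(W(.005,T,.020),vel=.025,force_limit=8));st("push")
env.sleep(.2);st()
env.movel(W(-.035,T,.02),vel=.1)
env.movel(W(-.035,T,.14),vel=.2)
env.move_pose(W(-.03,.05,.33),Q());snap("w5","wrist");st()
E
```

```text
[ 0.0022 -0.081   0.037 ] [ 64.18373108 124.62132263] 87.39744567871094
False
down 23.31 [-0.0522 -0.079   0.0205] f [-0.   1.2 -0.8] gap 0.0002
True
near 23.76 [-0.0396 -0.0792  0.0198] f [-0.6 -0.9  0.7] gap 0.0002
True
push 24.29 [-0.0394 -0.0794  0.019 ] f [ 0.8 -0.5  0.5] gap -0.0004
 24.49 [-0.0396 -0.0794  0.0189] f [-0.2 -0.1 -0.4] gap -0.0
 26.46 [-0.0307  0.0483  0.3281] f [-0.  -0.2  0.6] gap -0.0004
```

View pics/w5.png

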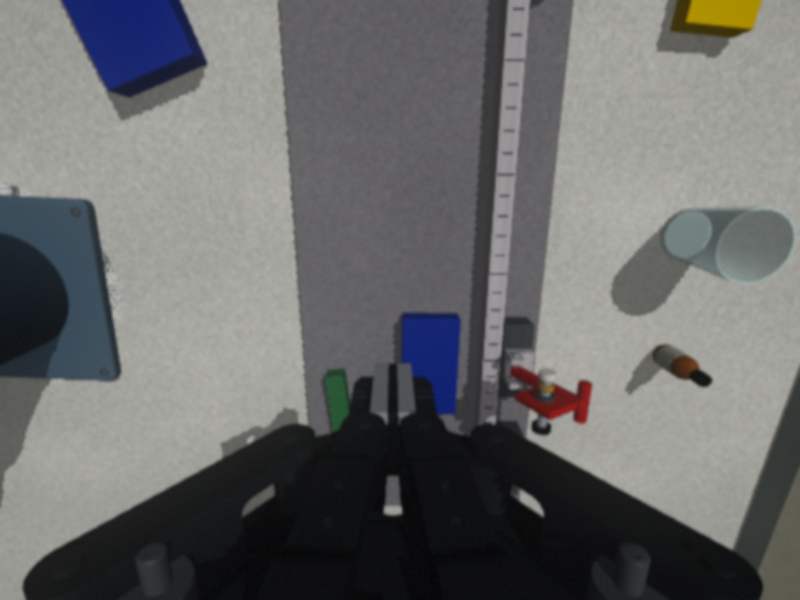

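The force limit tripped on the touch-down impact: the block moved only about 7 mm and is now at (430,363). I'll finish in small steps, reading the settled force after each one.

```bash
cat >> h.py <<'E'
def force(d,n=3):
    f=[]
    for _ in range(n): f.append(status.read_state()["ft_force"][:2]@d);env.sleep(.02)
    return np.mean(f)
E
python3 - <<'E'
from h import *
T=-.079
env.move_pose(W(-.055,T,.14),Q())
env.movel(W(-.055,T,.020),vel=.15,force_limit=10)
f0=force(N);st(f"f0 {f0:.2f}")
print(env.movel(W(-.016,T,.020),vel=.03,force_limit=22));st("near")
x=inv(status.read_state()["position"])[0]
log=[]
while x<.004:
    x+=.001
    t0=status.read_state()["clock"];env.movel(W(x,T,.020),vel=.03,force_limit=22)
    f=force(N);log.append((round(float(x),4),round(f-f0,1)))
    if f-f0<-6: break
print(log);st("push")
env.movel(W(-.035,T,.02),vel=.15)
env.movel(W(-.035,T,.14),vel=.25);st()
snap("t6","top")
E
```

```text
f0 0.25 28.38 [-0.0541 -0.079   0.0208] f [ 0.2 -0.2  0.5] gap -0.0002
False
near 29.82 [-0.0187 -0.0792  0.0194] f [-6.9 -0.4  4.2] gap -0.0003
[(-0.0177, np.float64(-3.8)), (-0.0167, np.float64(-2.8)), (-0.0157, np.float64(-2.4)), (-0.0147, np.float64(-2.9)), (-0.0137, np.float64(-3.3)), (-0.0127, np.float64(-3.4)), (-0.0117, np.float64(-2.6)), (-0.0107, np.float64(-2.9)), (-0.0097, np.float64(-3.4)), (-0.0087, np.float64(-5.5)), (-0.0077, np.float64(-8.2))]
push 33.12 [-0.0093 -0.0791  0.0199] f [-7.9  0.2  5.2] gap 0.0
 34.09 [-0.0341 -0.0792  0.1403] f [ 0.1 -0.4 -0.1] gap 0.0
```

```bash
cat > push.py <<'E'
from h import *
q=(Ro.from_euler('z',A)*Ro.from_euler('y',-.25)*Ro.from_quat([1,0,0,0])).as_quat()
X=.028;Z=.024
env.move_pose(W(X,.02,.15),q)
print(env.movel(W(X,.012,Z),vel=.15,force_limit=10));st("down")
f0=force(TT,5)
print(env.movel(W(X,-.034,Z),vel=.02,force_limit=15));st("near")
y=inv(status.read_state()["position"])[1];log=[]
while y>-.072:
    y-=.0008
    env.movel(W(X,y,Z),vel=.03,force_limit=12)
    f=force(TT,4)-f0;log.append((round(float(y),4),round(float(f),1)))
    if f>7.5: break
print(log);st("end")
E
python3 push.py
```

```text
False
down 35.67 [0.0281 0.0114 0.0239] f [-0.2  0.5 -0.4] gap 0.0001
False
near 38.2 [ 0.0279 -0.033   0.024 ] f [-2.2  4.3  1.3] gap 0.0003
[(-0.0338, 5.3), (-0.0346, 5.6), (-0.0354, 5.4), (-0.0362, 5.6), (-0.037, 5.4), (-0.0378, 5.2), (-0.0386, 5.3), (-0.0394, 5.7), (-0.0402, 5.5), (-0.041, 5.0), (-0.0418, 5.4), (-0.0426, 5.9), (-0.0434, 5.1), (-0.0442, 5.4), (-0.045, 4.7), (-0.0458, 5.4), (-0.0466, 5.3), (-0.0474, 5.6), (-0.0482, 6.1), (-0.049, 6.4), (-0.0498, 6.2), (-0.0506, 6.4), (-0.0514, 6.6), (-0.0522, 7.0), (-0.053, 6.5), (-0.0538, 7.1), (-0.0546, 7.8)]
end 46.75 [ 0.028  -0.0526  0.024 ] f [-1.9  7.8  1.2] gap -0.0002
```

Friction plateaus at about 5.4 N. The force steps up by about 1 N at T=-0.048 (nose spring) and climbs again about 6 mm later, which is close to the nose's solid stop. I'll back off and check.

```bash
python3 - <<'E'
from h import *
p=status.read_state()["position"];i=inv(p)
env.movel(W(.028,i[1]+.03,.024),vel=.05)
env.movel(W(.02,i[1]+.05,.16),vel=.2)
env.release()
env.move_pose(W(-.03,.0,.33),Q());c=snap("w7","wrist");st()
r=rectify(c,.037,.3,.6,-.3,.1,2000);g=cv2.cvtColor(r,cv2.COLOR_RGB2HSV);m=cv2.inRange(g,(105,140,60),(130,255,255));k=max(cv2.findContours(m,0,1)[0],key=cv2.contourArea);R=cv2.minAreaRect(k)
print(inv(np.array((.6-R[0][1]/2000,.1-R[0][0]/2000,.037))),np.array(R[1])/2,R[2])
# long edges fit
k=k[:,0,:].astype(float);P=np.array([inv(np.array((.6-v/2000,.1-u/2000,.037))) for u,v in cv2.findContours(m,0,cv2.CHAIN_APPROX_NONE)[0][0][:,0,:]]) if 0 else None
w=np.array([[.6-v/2000,.1-u/2000] for v,u in np.argwhere(m>0)]);B=np.c_[w@N-.4759,w@TT]
E=[];
for t in np.arange(B[:,1].min()+.015,B[:,1].max()-.015,.004):
    s=B[abs(B[:,1]-t)<.001,0];E.append((t,s.min(),s.max()))
E=np.array(E);print("edge slopes",np.polyfit(E[:,0],E[:,1],1),np.polyfit(E[:,0],E[:,2],1))
cv2.imwrite("pics/w7c.png",cv2.resize(c["pixels"][150:390,160:440],(800,686))[:600,:,::-1])
E
```

```text
49.96 [-0.0306 -0.0006  0.3289] f [ 0.7  0.6 -1.1] gap 0.0854
[ 0.0359 -0.1214  0.037 ] [ 64.87745667 125.0676651 ] 87.56334686279297
edge slopes [0.00025091 0.00370512] [0.0033021  0.06840928]
```

View pics/w7c.png

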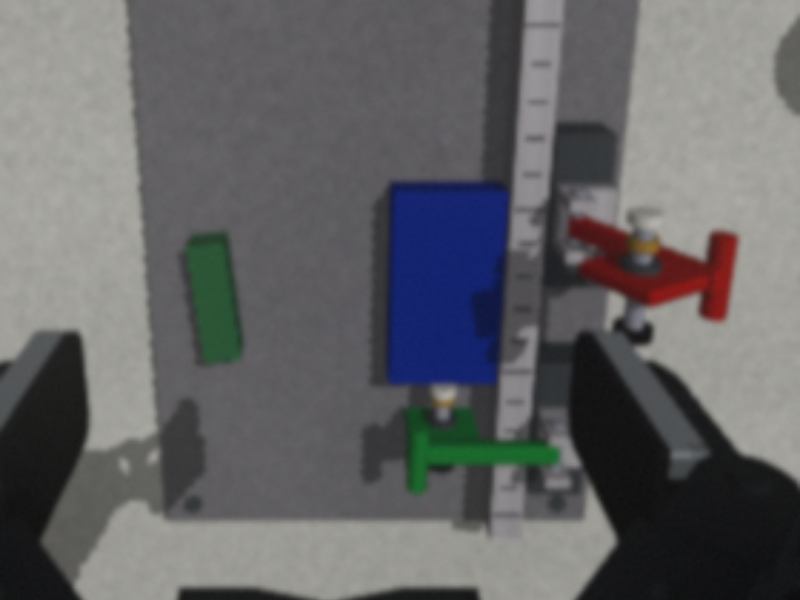

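```bash
python3 -c "
from h import *
env.job_done();st()"
```

```text
the job is handed in; nothing more can be done
the job is handed in; nothing more can be done
```

I swung the green flag down, slid the block along the fence until it pressed the green stop's nose in, let go, and handed the job in at about 50 s of the 72 s allowed. No verdict is reported, so what follows is from my own checks.

**What I did**
- **Green flag:** I pushed the bar over from behind and pressed it down with 12 N. The press stopped at a tip height of 73.5 mm; 74 mm is expected when fully home.
- **Block:** I gripped it lightly, turned it parallel and slid it under the raised red stop. I then pushed it to the fence with about 8 N and along the fence until the nose was pressed in.

**Last checks**
- **Nose:** The pushing force was steady at about 5.4 N, rose by about 1 N where the spring began, and I stopped at 7.8 N after about 6 mm more. That puts at most about 2.4 N on the stop, well below the 14 N that would shift its slide. I did not measure the slide or the nose force after letting go; the picture shows the nose still against the block's end.
- **Lie along the fence:** The picture shows the block within about 0.003 rad of parallel, with no visible gap and its centre at board x = 35.9 mm (37.5 mm is seated, 35 mm is the limit). The camera read about 1.5 mm low when I had the block in the gripper, so I took it as seated and did not push again.
- **Other things:** The red flag is still up and the prism has not visibly moved. I saw no sign of the rest being touched, but did not re-measure them.

**What went wrong:** The first push towards the fence stopped early, because its force limit tripped on the contact jolt. I repeated it in small steps.

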